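Load the hot-glue gun in its heating station and switch it on

TASK

Load the hot-glue gun for the next session: take the thick glue stick from the wooden brush rest and push it all the way into the open back of the gun, until it stops, and let go of it. Then switch the heating station on with its rocker switch. Do not disturb the other things on the table.

Things in the scene. Friction and masses are not known exactly. Their poses are not given: they have to be found in the camera images.
- stick: The thick glue stick: off-white straight rod, 12 mm diameter, 150 mm long, both ends alike (either may go in first), about 18 g. Lies level in one of the three notches of the rest. Origin at its middle on its axis, x along the rod.
- rest: Wooden brush rest, fixed: base board 122 x 146 mm, 5 mm thick, with two notched bars across it, 12 mm thick and 30 mm high, centred at x = +-55 mm (98 mm open between). Notches 15 mm wide at y = -45, 0, +45 mm, their flat bottoms 20 mm above the table; rods lie in them along the rest's x. Origin: centre of the underside, z up.
- gun: Glue gun, grey, held fast nose-down in its station; barrel 39 mm diameter, handle below. Its back is open: mouth 24 mm wide, narrowing within 12 mm to a round bore 14.6 mm in diameter, closed 75 mm from the mouth. Origin: centre of the mouth, 129 mm above the table. x: bore axis, inward, 35 degrees below level; y level; z square to both, upward. Behind the mouth there is only free space within 60 mm of the axis.
- dock: Heating station, black base 250 x 120 x 18 mm, fixed, with a yoke under the gun's nose. Origin on the table; x is the level direction in which the nozzle points. Base from x = -135 to +115, y +-60 mm; gun's mouth at (-61, 0, 129), nozzle tip at (80, 0, 30) mm. Rocker switch near the nose, on the -y side, centre (75, -38, 27) mm, nothing above it.
- rocker_end (a point): Point on the top of the black rocker switch (31 mm long along the dock's x, 24 mm wide, top dished to a shallow V), 13 mm from its pivot, on the half to be pressed: the one towards the dock's +x, with a small white bar mark. When off it stands up, this point 33 mm above the table; when on that half is level, 27 mm above the table. Its outer edge is 2 to 3 mm further out.
- rocker (a joint): Rocker switch: 0 off (marked end up), 0.42 on (marked end pressed fully down, about 5 mm at rocker_end, 6 mm at the edge); it stays where it is left. Takes 3 to 5 N at the edge. On from 0.34.
- thin_stick: Bystander on the rest: the thinner glue stick, off-white, 7 mm diameter, 150 mm long. Origin at its middle.
- pencil: Bystander on the rest: pencil, 7.6 mm diameter, 160 mm long, origin on its axis near the middle.
- glue_tube_a: Bystander: upright paper-glue tube, 27 mm diameter, 98 mm tall. Origin under its centre.
- glue_tube_b: Bystander: upright paper-glue tube, 30 mm diameter, 92 mm tall. Origin under its centre.
- pincushion: Bystander: cream pin cushion, 68 x 62 x 42 mm (62 mm to the pin heads). Origin under its centre.
- spool: Bystander: wooden thread spool, 42 mm diameter, 54 mm tall. Origin under its centre.
- scissors: Bystander: scissors lying flat, 180 mm long, 11 mm high. Origin near the pivot.
- ruler: Bystander: clear ruler lying flat, 300 x 26 x 3 mm. Origin under its centre.
Mind the look-alikes: they are no part of the job. What is shaped like the stick but black or blue is not meant.

How it is judged:
On the way, in this order (a step that is already met when the one before it is completed fails the run):
1. the thick glue stick is pushed home in the gun (x of stick in the frame of gun above -0.005 m and y of stick in the frame of gun between -0.005 and 0.005 m and z of stick in the frame of gun between -0.005 and 0.005 m and angle between the x axis of stick and the x axis of gun, either way round below 0.1 rad), for 0.2 s.
2. the station is switched on (value of joint rocker above 0.34 rad), for 0.2 s.
At the end, for the whole second after the job is handed in: The thick stick is in the gun's bore, its leading end within 5 mm of the bore's bottom, its middle within 5 mm of the axis and its axis within 0.1 rad of the bore's, at rest; and the rocker switch is on (0.34 rad or more) (all of step 1 and value of joint rocker above 0.34 rad and linear speed of stick below 0.02 m/s); the robot touches nothing.
It fails at once if the thinner stick or the pencil is moved by more than 30 mm (distance of any of thin_stick, pencil from where it was at the start of the episode above 0.03 m).
It fails at once if a glue tube, the pin cushion, the spool, the scissors or the ruler is moved by more than 30 mm (distance of any of glue_tube_a, glue_tube_b, pincushion, spool, scissors, ruler from where it was at the start of the episode above 0.03 m).
It also fails if it takes over 51 s, if anything falls off the work surface, if the arm or the gripper's body presses on something with over 40 N, if the wrist force passes 120 N, or if a joint passes its speed limit or range.

ROBOT

A 6-joint arm with a two-finger parallel gripper is mounted at the origin on the work surface. World frame = base frame: x ahead of the robot, y to its left, z up, the work surface at z = 0. Lengths are in m, angles in rad, forces in N, time in s.
With the tool pointing down it reaches from about 0.375 to 0.925 m from the base axis. Payload 5.7 kg.
Tool frame: the origin (TCP) lies at the very end of the fingers, on their centre line; the grasp point (between the pads) lies behind it (manip.grip_point_offset is the z of the grasp point in the tool frame, in m); z points along the fingers, y is the direction in which the jaws open and shut (so a half turn about z gives the same grasp; the last joint's range is limited). The gripper opens to 88 mm and grips with 3 to 60 N. Pads are 20 mm wide; open, the fingers measure 115 mm over their backs; the gripper's body (75 mm by 178 mm) begins 61 mm behind the grasp point.
Start: joints at [-1.42, 0.359, 1.51, -0, 1.272, -0.115], TCP at [0.158, -0.579, 0.201] pointing down, gripper open.
Joint ranges: [-2.97, 2.97], [-1.01, 2.36], [0.21, 2.38], [-0.96, 4.11], [0.2, 2.71], [-2.98, 2.98]. Speed limits (rad/s): [2.39, 2.39, 3.14, 3.14, 3.14, 3.14].

INTERFACE

Orientations are given as a 3x3 rotation matrix whose columns are the frame's x, y, z axes.
In Python, from cell import manip gives the robot as it stands.
- The arm moves only by the tool servo_tool, never from a script. Its argument "commands" is a list of rows, each an object with "slide": the shift along the tool's x, y, z in mm, a list of three; "turn": the turn about the tool's z in degrees; "fingers": the opening, from 0 (shut) to 1 (fully open). In form: [{"slide": [x, y, z], "turn": turn, "fingers": fingers}, ...]. A call has 1 to 8 rows; each row is the pose to reach, as a shift and turn from the pose measured when the call began, along the tool's axes at that moment; what a row does not reach only later rows make up. A row lasts 1/10 s, in which the tool goes at most 50 mm and 8.59 degrees, less where a joint would pass 70% of its speed; a pose out of reach is approached as far as the arm can. A call with a gripper value outside its range is refused whole. The fingers move at their own pace and stop on an object; "squeeze" is the grip in N (left out, the last holds). Time passes only in rows, so rows that repeat a pose let the fingers close. It gives the time, the measured TCP pose, the force and the opening at its end, in the units of the state.
- manip.state(): the state, without advancing time (a new reading comes with each control period).
- manip.get_image(name): name is "side" or "top"; returns the picture (400x640x3 uint8, blue, green, red); there is no depth.
- manip.camera_info(name): a dict with "K" (3x3 intrinsics, pixels), "dist_coeffs" ([k1, k2, p1, p2, k3] as OpenCV has them; the pictures are not rectified), "cam_to_world" (4x4, takes a point from camera to world coordinates). Camera axes: x right, y up, looking along -z (the intrinsics and any distortion apply to the point x, -y, -z); pixel columns grow to the right and rows downward; lengths in m; the calibration is good to about 2 mm. A picture is of the moment at which its call begins. camera_info takes no time and is no camera call.
- manip.sign_off(): hands the job in, once; it reports no verdict.
The state is a dict: "t": time; "joint_pos": joint angles; "qd": joint speeds; "joint_torque": joint torques, N m; "tool_pos": TCP position; "tcp_rot": TCP orientation; "ft_force": force on the tool from outside, world axes, zero at the start; "ft_torque": the same for the moment, N m; "grip_width": finger opening in m.
Only numpy, scipy, OpenCV 4.12 (cv2) and the standard library are available. Lean on these libraries where they do the work, as an engineer would, in place of code of your own. Each camera call takes 0.05 s, during which the arm holds its last target. There are 200 camera calls.

## Working session

There is one attempt and no reset: what is moved stays moved. The work goes in short steps, Python scripts to look and compute and a tool call to move; the robot and the scene stay as the last step left them, time stands still between calls to the robot, and variables do not carry over. Pictures are saved under pics/ and viewed, about 8 in all and at most 12, crops included, and the job is handed in when it is done.

Besides the shell and the picture viewer there is one more tool, called after "Request:" by a JSON object that holds its "method" and its "body". servo_tool: Moves the arm, as the interface text tells. Its arguments: {"type":"object","properties":{"commands":{"type":"array","items":{"type":"object","properties":{"slide":{"type":"array","items":{"type":"number"}},"turn":{"type":"number"},"fingers":{"type":"number"}}}},"squeeze":{"type":"number"}},"required":["commands"]}

```bash
mkdir -p pics; cat > h.py <<'E'
import numpy as np,cv2
from cell import manip
def ray(cam,uv):
    c=manip.camera_info(cam);K=np.array(c["K"],float);d=np.array(c["dist_coeffs"],float);T=np.array(c["cam_to_world"])
    p=cv2.undistortPoints(np.array(uv,float).reshape(-1,1,2),K,d).reshape(-1,2)
    v=np.c_[p[:,0],-p[:,1],-np.ones(len(p))]@T[:3,:3].T
    return T[:3,3],v
def plane(cam,uv,z):
    o,v=ray(cam,uv);return o+v*((z-o[2])/v[:,2])[:,None]
def proj(cam,P):
    c=manip.camera_info(cam);K=np.array(c["K"],float);d=np.array(c["dist_coeffs"],float);T=np.array(c["cam_to_world"])
    q=(np.atleast_2d(P)-T[:3,3])@T[:3,:3];q=q*[1,-1,-1]
    return cv2.projectPoints(q,np.zeros(3),np.zeros(3),K,d)[0].reshape(-1,2)
E
python3 - <<'E'
from h import *
np.set_printoptions(precision=3,suppress=True)
for n in("top","side"):
    cv2.imwrite(f"pics/{n}0.png",manip.get_image(n));c=manip.camera_info(n);print(c)
print(manip.state(),manip.grip_point_offset)
E
```

```text
{'K': array([[392.243,   0.   , 320.125],
       [  0.   , 392.243, 198.597],
       [  0.   ,   0.   ,   1.   ]]), 'dist_coeffs': array([-0.036,  0.   ,  0.   ,  0.   ,  0.   ]), 'cam_to_world': array([[-0.01 ,  0.996, -0.094,  0.443],
       [-1.   , -0.01 ,  0.007, -0.032],
       [ 0.006,  0.094,  0.996,  1.092],
       [ 0.   ,  0.   ,  0.   ,  1.   ]])}
{'K': array([[389.297,   0.   , 317.46 ],
       [  0.   , 389.297, 197.618],
       [  0.   ,   0.   ,   1.   ]]), 'dist_coeffs': array([-0.029,  0.   ,  0.   ,  0.   ,  0.   ]), 'cam_to_world': array([[-0.993,  0.08 , -0.09 ,  0.441],
       [-0.12 , -0.605,  0.787,  0.67 ],
       [ 0.008,  0.792,  0.61 ,  0.662],
       [ 0.   ,  0.   ,  0.   ,  1.   ]])}
{'t': 0.1, 'joint_pos': array([-1.42 ,  0.359,  1.511, -0.   ,  1.272, -0.115]), 'qd': array([ 0.001, -0.001, -0.004,  0.   , -0.001,  0.001]), 'joint_torque': array([ -0.   , -51.636, -27.141,   0.068,   0.028,  -0.   ]), 'tool_pos': array([ 0.157, -0.578,  0.2  ]), 'tcp_rot': array([[ 0.965,  0.263, -0.   ],
       [ 0.263, -0.965,  0.002],
       [ 0.   , -0.002, -1.   ]]), 'ft_force': array([ 0.461, -0.208, -0.486]), 'ft_torque': array([-0.007, -0.024, -0.004]), 'grip_width': 0.08801328738164392} -0.0187
```

View pics/top0.png

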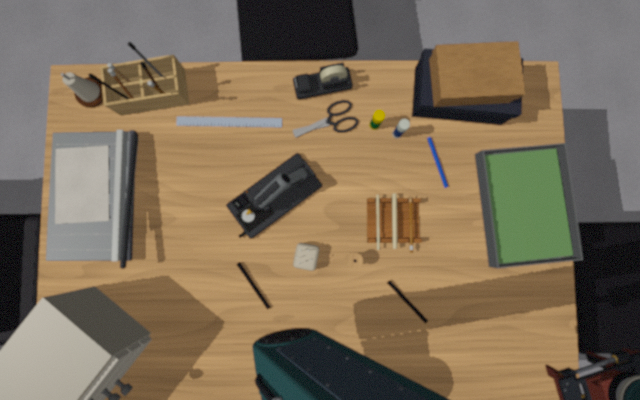

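View pics/side0.png

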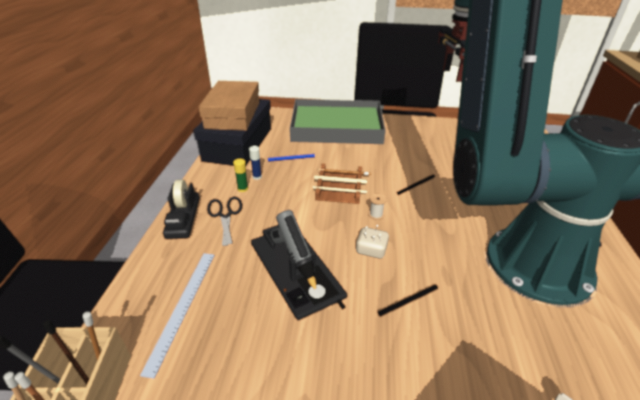

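```bash
python3 - <<'E'
import cv2,numpy as np
a=cv2.imread("pics/top0.png")[140:280,215:435];b=cv2.imread("pics/side0.png")[150:330,240:400]
a=cv2.resize(a,None,fx=3.6,fy=3.6,interpolation=2)
b=cv2.resize(b,None,fx=3.3,fy=3.3,interpolation=2)
cv2.imwrite("pics/a.png",a);cv2.imwrite("pics/b.png",b)
E
```

```text
(no output)
```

View pics/a.png

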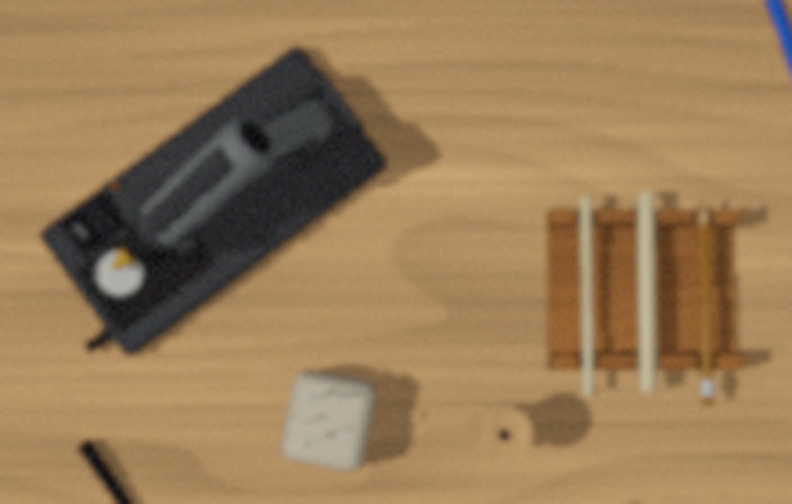

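View pics/b.png

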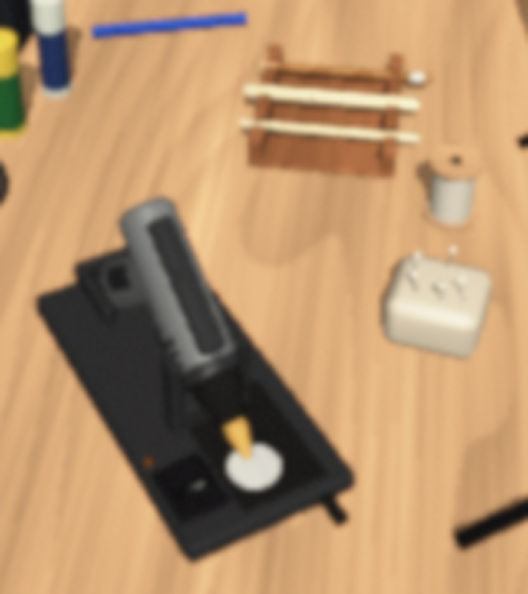

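```bash
cat > m.py <<'E'
from h import *
from scipy.optimize import least_squares
np.set_printoptions(precision=4,suppress=True)
im=cv2.imread("pics/top0.png");hsv=cv2.cvtColor(im,cv2.COLOR_BGR2HSV)
m=cv2.inRange(hsv,(15,0,140),(45,90,255));m[:, :370]=0;m[:,425:]=0;m[:185]=0;m[255:]=0
cn,_=cv2.findContours(m,cv2.RETR_EXTERNAL,cv2.CHAIN_APPROX_NONE)
for c in cn:
    if cv2.contourArea(c)<40: continue
    r=cv2.minAreaRect(c);box=cv2.boxPoints(r);s=np.argsort(box[:,1]);e=np.array([box[s[:2]].mean(0),box[s[2:]].mean(0)])
    P=plane("top",e,.026);print("rod",r,P,"mid",P.mean(0),"len",np.linalg.norm(P[0]-P[1]),"yaw",np.degrees(np.arctan2(*(P[0]-P[1])[1::-1])))
A=[[115,60,18,130,352],[115,-60,18,44,235],[-135,-60,18,298,48],[-135,60,18,385,160],[-61,0,129,256,136],[75+13,-38,33,80,230]]
B=[[115,-60,18,190,535],[115,60,18,352,474],[-135,-60,18,38,300]]
A=np.array(A,float);B=np.array(B,float)
ua=A[:,3:]/3.6+[215,140];ub=B[:,3:]/3.3+[240,150]
def W(p,X):
    c,s=np.cos(p[2]),np.sin(p[2]);return X[:,:3]/1e3@np.array([[c,s,0],[-s,c,0],[0,0,1]])+[p[0],p[1],0]
f=lambda p:np.r_[(proj("top",W(p,A))-ua).ravel(),(proj("side",W(p,B))-ub).ravel()]
s=least_squares(f,[.56,.1,2.2],loss="soft_l1");p=s.x;print("dock",p,np.degrees(p[2]));print(f(p).reshape(-1,2))
print("mouth",W(p,np.array([[-61,0,129]])),"from pix",plane("top",ua[4:5],.129),"rocker",W(p,np.array([[75,-38,27],[88,-38,33]])))
E
python3 m.py
```

```text
rod ((377.5, 221.5), (3.0, 55.0), 0.0) [[ 0.5549 -0.1969  0.026 ]
 [ 0.4055 -0.1933  0.026 ]] mid [ 0.4802 -0.1951  0.026 ] len 0.14947509980450277 yaw -1.3487484814039428
rod ((394.0, 220.5), (55.0, 4.0), 90.0) [[ 0.5573 -0.2423  0.026 ]
 [ 0.4076 -0.2382  0.026 ]] mid [ 0.4824 -0.2402  0.026 ] len 0.14966686365808984 yaw -1.5688176950657589
dock [0.5502 0.093  2.208 ] 126.51178301274653
[[-0.1487  2.0812]
 [-2.0215 -0.4725]
 [ 0.2898 -2.5246]
 [ 2.1733  0.5073]
 [ 0.3166  0.0865]
 [-0.5057  0.9545]
 [-0.858   4.5456]
 [ 1.8175 -1.1359]
 [-2.8825 -2.2171]]
mouth [[0.5865 0.044  0.129 ]] from pix [[0.5867 0.0448 0.129 ]] rocker [[0.5361 0.1759 0.027 ]
 [0.5284 0.1864 0.033 ]]
```

Request:
{"method": "servo_tool", "body": {"commands": [{"slide":[436,-230,0],"turn":16.6,"fingers":0.36},{"slide":[436,-230,0],"turn":16.6,"fingers":0.36},{"slide":[436,-230,0],"turn":16.6,"fingers":0.36},{"slide":[436,-230,0],"turn":16.6,"fingers":0.36},{"slide":[436,-230,0],"turn":16.6,"fingers":0.36},{"slide":[436,-230,0],"turn":16.6,"fingers":0.36},{"slide":[436,-230,0],"turn":16.6,"fingers":0.36},{"slide":[436,-230,0],"turn":16.6,"fingers":0.36}], "squeeze": 12}}

```text
t: 0.9
tool_pos: [0.4503, -0.3041, 0.2007]
tcp_rot: [[1.0, -0.024, -0.001], [-0.024, -1.0, 0.002], [-0.001, -0.002, -1.0]]
ft_force: [0.6, -0.6, 0.1]
grip_width: 0.0321
```

Request:
{"method": "servo_tool", "body": {"commands": [{"slide":[65.5,-64.6,0],"turn":0,"fingers":0.36},{"slide":[65.5,-64.6,0],"turn":0,"fingers":0.36},{"slide":[65.5,-64.6,0],"turn":0,"fingers":0.36},{"slide":[65.5,-64.6,50],"turn":0,"fingers":0.36},{"slide":[65.5,-64.6,100],"turn":0,"fingers":0.36},{"slide":[65.5,-64.6,135],"turn":0,"fingers":0.36},{"slide":[65.5,-64.6,135],"turn":0,"fingers":0.36}]}}

```text
t: 1.6
tool_pos: [0.5125, -0.239, 0.0611]
tcp_rot: [[1.0, -0.024, -0.01], [-0.024, -1.0, 0.007], [-0.01, -0.007, -1.0]]
ft_force: [-0.2, -0.3, -0.4]
grip_width: 0.0316
```

```bash
python3 - <<'E'
from h import *
a=manip.get_image("side")[140:220,290:400];cv2.imwrite("pics/c.png",cv2.resize(a,None,fx=5.5,fy=5.5,interpolation=2));cv2.imwrite("pics/s1.png",manip.get_image("side"))
s=manip.state();print(s["tool_pos"],s["grip_width"],s["joint_pos"],s["t"])
E
```

```text
[ 0.51655088 -0.24128781  0.06582807] 0.031597892134778 [-5.58864326e-01  4.72240641e-01  1.71436700e+00  1.24333232e-03
  9.58017572e-01  1.03576155e+00] 1.7
```

View pics/c.png

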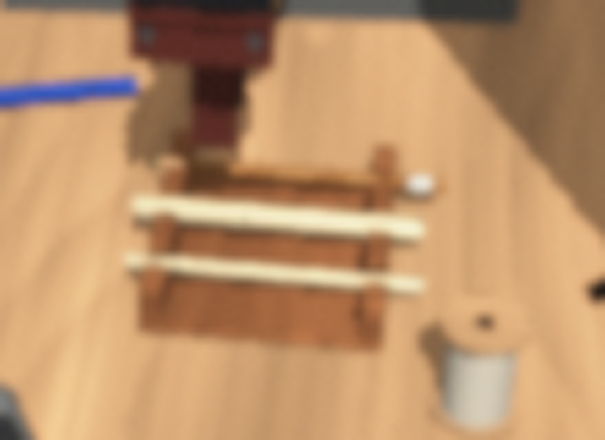

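```bash
python3 - <<'E'
from h import *
print(proj("side",[[.5573,-.2423,.026],[.4076,-.2382,.026]]),plane("side",[[314.5,178],[366.9,181.8]],.026))
im=cv2.imread("pics/top0.png").astype(float)
v=im[200:246,385:404,0];v=np.clip(v-np.median(v,1)[:,None]-25,0,None);print((v*np.arange(385,404)).sum(1)/v.sum(1))
E
```

```text
[[313.36084116 177.48026563]
 [365.70629995 182.29070306]] [[ 0.55373225 -0.24013921  0.026     ]
 [ 0.40429341 -0.24106065  0.026     ]]
[393.77906977 393.79931973 393.80547112 393.74440895 393.75084175
 393.78671329 393.73835125 393.78405316 393.80427046 393.78368794
 393.83680556 393.79084967 393.82894737 393.85099338 393.87030717
 393.91349481 393.90689655 393.89399293 393.87417219 393.88486842
 393.89824561 393.88888889 393.91428571 393.94871795 393.94982079
 393.92982456 393.95340502 393.97101449 393.99651568 394.
 393.99637681 394.0745098  394.03690037 394.03597122 394.11481481
 394.0754717  394.10661765 394.15540541 394.22424242 394.1462585
 394.12301587 394.16845878 394.07352941 394.1509434  394.04411765
 394.015625  ]
```

Request:
{"method": "servo_tool", "body": {"commands": [{"slide":[0,0,35],"fingers":0.36},{"slide":[0,0,53],"fingers":0.36},{"slide":[0,0,53],"fingers":0.36},{"slide":[0,0,53],"fingers":0.0},{"slide":[0,0,53],"fingers":0.0},{"slide":[0,0,53],"fingers":0.0},{"slide":[0,0,53],"fingers":0.0},{"slide":[0,0,53],"fingers":0.0}], "squeeze": 15}}

```text
schema error: expected keys slide, turn, fingers
```

Request:
{"method": "servo_tool", "body": {"commands": [{"slide":[0,0,35],"turn":0,"fingers":0.36},{"slide":[0,0,53],"turn":0,"fingers":0.36},{"slide":[0,0,53],"turn":0,"fingers":0.36},{"slide":[0,0,53],"turn":0,"fingers":0.0},{"slide":[0,0,53],"turn":0,"fingers":0.0},{"slide":[0,0,53],"turn":0,"fingers":0.0},{"slide":[0,0,53],"turn":0,"fingers":0.0},{"slide":[0,0,53],"turn":0,"fingers":0.0}], "squeeze": 15}}

```text
t: 2.5
tool_pos: [0.5168, -0.2413, 0.0134]
tcp_rot: [[1.0, -0.024, -0.001], [-0.024, -1.0, 0.002], [-0.001, -0.002, -1.0]]
ft_force: [-0.2, -0.3, 0.8]
grip_width: 0.0006
```

```bash
python3 - <<'E'
from h import *
a=manip.get_image("side")[140:220,290:400];b=manip.get_image("top")[170:260,350:450]
print(manip.state()["grip_width"])
cv2.imwrite("pics/d.png",np.hstack([cv2.resize(a,(440,360),interpolation=2),cv2.resize(b,(360,360),interpolation=2)]))
E
```

```text
0.0005366379326374707
```

View pics/d.png

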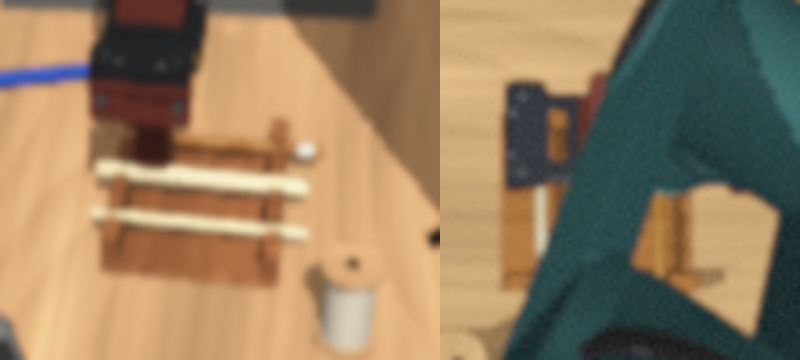

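```bash
python3 - <<'E'
from h import *
print("before: tip front",proj("side",[[.5165,-.2255,.066],[.5165,-.2573,.066],[.5165,-.2255-.0005,.066+.08]]))
s=manip.state();t=s["tool_pos"];print(t,"now",proj("side",[t,t+[0,0,.0127],t+[0,0,.06]]),proj("top",[t]))
E
sed -i 's/$//' h.py; python3 -c "
import cv2;a=cv2.imread('pics/s1.png')[140:175,310:345];print(a.sum(2)[::2,::2])"
```

```text
before: tip front [[327.25947602 170.10062445]
 [328.38528767 163.91913815]
 [327.9956872  144.68898084]]
[ 0.51654294 -0.2411665   0.01305   ] now [[327.3531596  182.47529541]
 [327.45931233 178.84935691]
 [327.86749489 164.89140056]] [[393.11113783 208.16047127]]
[[286 218 158 154 154 144 146 128 124 121 114 101 110 118 142 182 270 284]
 [397 289 162 154 161 164 166 159 158 168 162 150 161 164 179 262 327 332]
 [501 381 186 181 163 160 156 138 138 141 147 145 157 164 217 417 459 462]
 [509 387 193 186 176 177 175 167 171 168 170 176 190 202 241 445 477 475]
 [503 410 220 189 179 180 183 171 175 176 171 177 177 183 248 455 479 467]
 [506 495 453 405 280 256 245 170 148 150 152 161 187 214 304 476 482 468]
 [503 499 507 483 339 316 296 170 106 100 106 106 231 361 465 500 478 470]
 [431 413 442 450 344 315 296 168  94  97  99 105 314 491 519 507 477 476]
 [330 333 342 328 318 312 288 166  96  99  97 116 374 534 526 515 483 480]
 [458 441 339 308 315 312 288 176 119 120 116 170 371 531 530 517 484 487]
 [514 454 322 312 311 300 285 208 166 167 167 221 389 535 531 516 489 488]
 [517 397 314 310 309 291 272 206 175 174 175 245 419 548 534 518 495 497]
 [522 390 312 311 301 274 217 188 180 184 189 330 515 552 536 519 498 493]
 [527 395 311 309 294 271 203 197 248 276 293 394 550 553 535 517 502 496]
 [535 422 321 312 345 379 327 211 260 291 313 369 518 534 524 516 502 494]
 [546 510 456 436 464 426 358 197 188 205 274 388 415 414 424 438 445 446]
 [546 520 499 487 433 333 280 188 181 185 206 243 232 247 263 303 328 343]
 [542 501 507 512 466 350 305 252 285 286 286 273 275 273 269 285 290 250]]
```

Request:
{"method": "servo_tool", "body": {"commands": [{"slide":[0,0,0],"turn":0,"fingers":0.36},{"slide":[0,0,0],"turn":0,"fingers":0.36},{"slide":[0,0,0],"turn":0,"fingers":0.36}]}}

```text
t: 2.9
tool_pos: [0.5164, -0.2411, 0.0129]
tcp_rot: [[1.0, -0.024, -0.002], [-0.024, -1.0, 0.002], [-0.002, -0.002, -1.0]]
ft_force: [-0.1, 0.1, 0.1]
grip_width: 0.0212
```

```bash
python3 - <<'E'
from h import *
im=manip.get_image("side");s=manip.state();t=s["tool_pos"];print(t,s["grip_width"])
print(im.sum(2)[160:196,322:336:2])
w=s["grip_width"]/2
for dz in(0,.019): print(proj("side",[t+[0,w,dz],t+[0,w+.013,dz],t+[0,-w,dz]]))
E
```

```text
[ 0.51648107 -0.24114726  0.01296649] 0.025085839559643018
[[161 166 164 168 165 164 165]
 [150 156 157 158 153 155 164]
 [165 161 166 163 146 145 167]
 [175 176 172 171 164 168 195]
 [181 179 177 174 172 181 203]
 [180 181 181 178 179 182 187]
 [176 174 168 174 177 180 178]
 [178 155 149 158 162 174 202]
 [202 136 124 129 130 164 253]
 [221 129 105 104 104 158 308]
 [200 120  99  96  98 148 324]
 [172 114  98  94  99 135 281]
 [161 110 102  99 100 130 214]
 [161 110 101 103 104 143 212]
 [170 124 122 118 127 170 255]
 [252 166 153 150 155 216 306]
 [415 199 174 169 190 367 444]
 [536 228 176 176 230 551 611]
 [523 236 189 185 265 624 669]
 [408 236 206 208 291 597 636]
 [288 222 210 224 286 490 527]
 [236 228 234 236 243 335 365]
 [237 270 279 272 236 252 264]
 [242 298 305 306 276 273 281]
 [249 305 313 321 304 304 306]
 [293 332 329 337 316 314 316]
 [451 451 416 401 362 342 346]
 [592 597 565 549 507 485 476]
 [556 614 616 627 620 618 617]
 [392 472 516 555 582 605 617]
 [262 307 350 388 418 440 458]
 [264 282 300 303 311 295 298]
 [289 309 313 304 298 288 285]
 [296 316 320 307 304 305 308]
 [299 316 318 306 306 313 311]
 [303 322 317 303 310 311 313]]
[[326.93382815 185.03252167]
 [326.47008645 187.70070875]
 [327.80484858 180.02069137]]
[[327.09023968 179.56712857]
 [326.62309507 182.21212712]
 [327.9673902  174.60037854]]
```

Request:
{"method": "servo_tool", "body": {"commands": [{"slide":[0,0,4],"turn":0,"fingers":0.36},{"slide":[0,0,7],"turn":0,"fingers":0.36},{"slide":[0,0,7],"turn":0,"fingers":0.36}]}}

```text
t: 3.25
tool_pos: [0.516, -0.2408, 0.0053]
tcp_rot: [[1.0, -0.024, -0.003], [-0.024, -1.0, 0.003], [-0.003, -0.003, -1.0]]
ft_force: [0.1, -0.2, 0.2]
grip_width: 0.0316
```

Request:
{"method": "servo_tool", "body": {"commands": [{"slide":[0.5,0.4,4],"turn":0,"fingers":0.36},{"slide":[0.5,0.4,8],"turn":0,"fingers":0.36},{"slide":[0.5,0.4,8],"turn":0,"fingers":0.36}]}}

```text
t: 3.55
tool_pos: [0.516, -0.2409, -0.0034]
tcp_rot: [[1.0, -0.024, -0.004], [-0.024, -1.0, 0.004], [-0.004, -0.004, -1.0]]
ft_force: [-0.2, -0.4, -0.8]
grip_width: 0.0317
```

Request:
{"method": "servo_tool", "body": {"commands": [{"slide":[0.5,0.3,2.5],"turn":0,"fingers":0.36},{"slide":[0.5,0.3,2.5],"turn":0,"fingers":0},{"slide":[0.5,0.3,2.5],"turn":0,"fingers":0},{"slide":[0.5,0.3,2.5],"turn":0,"fingers":0},{"slide":[0.5,0.3,2.5],"turn":0,"fingers":0}], "squeeze": 15}}

```text
t: 4.05
tool_pos: [0.5166, -0.2413, -0.0058]
tcp_rot: [[1.0, -0.025, -0.004], [-0.025, -1.0, 0.004], [-0.004, -0.003, -1.0]]
ft_force: [0.1, -0.1, -0.4]
grip_width: 0.0112
```

Request:
{"method": "servo_tool", "body": {"commands": [{"slide":[0,0,-30],"turn":0,"fingers":0},{"slide":[0,0,-70],"turn":0,"fingers":0},{"slide":[20,-25,-110],"turn":8,"fingers":0},{"slide":[50,-55,-150],"turn":16,"fingers":0},{"slide":[80,-90,-166],"turn":24,"fingers":0},{"slide":[110,-125,-166],"turn":32,"fingers":0},{"slide":[130,-155,-166],"turn":40,"fingers":0},{"slide":[149,-177,-166],"turn":48,"fingers":0}]}}

```text
t: 4.85
tool_pos: [0.6718, -0.066, 0.1608]
tcp_rot: [[0.647, -0.762, -0.003], [-0.762, -0.647, 0.004], [-0.005, -0.001, -1.0]]
ft_force: [-0.2, -0.4, -0.3]
grip_width: 0.0112
```

Request:
{"method": "servo_tool", "body": {"commands": [{"slide":[0,0,0],"turn":4,"fingers":0},{"slide":[0,0,0],"turn":4,"fingers":0}]}}

```text
t: 5.05
tool_pos: [0.6721, -0.0647, 0.1606]
tcp_rot: [[0.594, -0.805, -0.003], [-0.805, -0.594, 0.004], [-0.005, -0.0, -1.0]]
ft_force: [-0.0, 0.5, 0.5]
grip_width: 0.0115
```

```bash
python3 - <<'E'
from h import *
np.set_printoptions(precision=4,suppress=True)
a=manip.get_image("side");b=manip.get_image("top")
cv2.imwrite("pics/s2.png",a);cv2.imwrite("pics/t2.png",b)
s=manip.state();print(s["t"],s["tool_pos"],s["tcp_rot"],s["grip_width"],s["joint_pos"])
cv2.imwrite("pics/e.png",np.hstack([cv2.resize(a[120:320,240:400],None,fx=2.4,fy=2.4,interpolation=2),cv2.resize(b[120:260,230:360],None,fx=3.1,fy=3.43,interpolation=2)[:480]]))
t=s["tool_pos"];R=s["tcp_rot"];q=[t+R@[d,0,-.032] for d in(-.110,-.02,.04)]
print(proj("side",q),proj("top",q))
E
```

```text
5.15 [ 0.6713 -0.0661  0.1606] [[ 0.5946 -0.804  -0.0034]
 [-0.804  -0.5946  0.0038]
 [-0.0051  0.0004 -1.    ]] 0.011557086556141193 [-0.2023  0.5014  1.3789  0.0032  1.2654  2.3015]
[[274.0522 181.3242]
 [257.3493 161.2272]
 [247.4908 149.3609]] [[293.6244 165.3768]
 [324.5469 142.5156]
 [344.9166 127.4761]]
```

View pics/e.png

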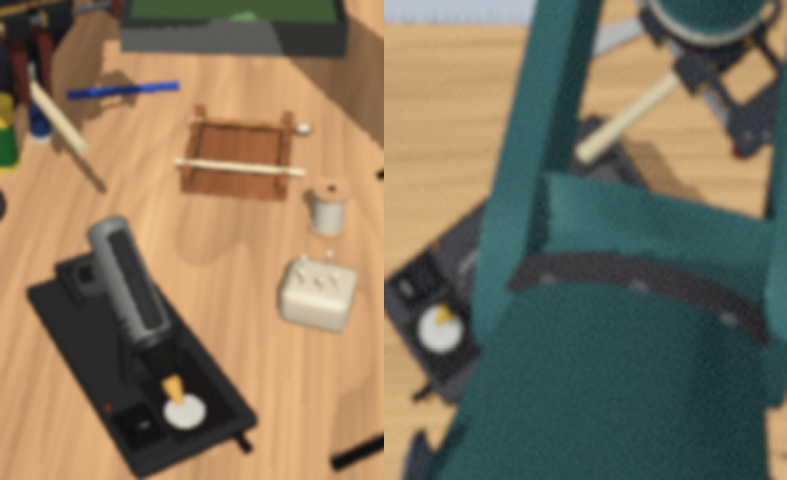

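```bash
cat > tip.py <<'E'
from h import *
np.set_printoptions(precision=4,suppress=True)
def rod(im,roi,maxx):
    x0,y0,x1,y1=roi;h=cv2.cvtColor(im,cv2.COLOR_BGR2HSV)
    m=cv2.inRange(h,(15,0,135),(45,100,255));k=np.zeros_like(m);k[y0:y1,x0:x1]=m[y0:y1,x0:x1]
    n,l,st,_=cv2.connectedComponentsWithStats(k);i=1+np.argmax(st[1:,4]);ys,xs=np.where(l==i);p=np.c_[xs,ys].astype(float)
    c=p.mean(0);u=np.linalg.svd(p-c,full_matrices=False)[2][0];t=(p-c)@u
    return c+u*(t.min()-.3),c+u*(t.max()+.3),len(p)
def tri(a,b):
    o1,v1=ray("top",[a]);o2,v2=ray("side",[b]);A=np.c_[v1[0],-v2[0]]
    s=np.linalg.lstsq(A,o2-o1,rcond=None)[0];P,Q=o1+s[0]*v1[0],o2+s[1]*v2[0];return (P+Q)/2,np.linalg.norm(P-Q)
E
python3 - <<'E'
from tip import *
t=rod(cv2.imread("pics/t2.png"),(285,120,345,175),0);s=rod(cv2.imread("pics/s2.png"),(250,140,285,190),0)
print(t,s)
lo=lambda r:max(r[:2],key=lambda q:q[1])
T,e=tri(lo(t),lo(s));print("tip",T,e)
# mouth dark blob in top0
g=cv2.imread("pics/top0.png").sum(2).astype(int);print(g[168:190,276:302])
E
```

```text
(array([324.1595, 141.7121]), array([292.2662, 165.5185]), 258) (array([252.1638, 154.2833]), array([275.2318, 183.1988]), 212)
tip [0.6045 0.0253 0.191 ] 0.003079818524234286
[[235 171 156 167 159 165 167 168 150 170 149 164 174 155 147 153 138 150
  151 133 143 139 147 160 169 174]
 [172 161 154 157 161 146 159 162 165 168 157 156 167 168 153 147 151 141
  144 148 119 160 172 193 185 202]
 [158 170 161 172 169 159 164 165 148 162 164 163 163 152 153 144 139 138
  153 135 163 178 201 201 198 205]
 [158 156 156 148 159 153 158 164 171 163 153 149 139 143 141 140 133 144
  178 182 205 207 201 209 205 202]
 [156 164 156 183 178 161 168 157 160 162 158 153 146 131 150 154 176 181
  196 207 202 205 206 206 206 200]
 [155 169 180 206 198 176 151 142 128 143 149 156 151 158 157 180 197 208
  208 210 215 209 210 212 211 209]
 [178 196 218 226 221 182 124  95  86 105 124 144 164 174 197 205 206 197
  204 209 206 208 206 203 202 209]
 [205 238 263 262 238 181  98  74  70  71  91 120 177 206 207 209 205 201
  207 203 206 212 200 200 202 203]
 [237 272 283 288 260 192  96  68  33  48  73 112 14
[... 774 characters left out ...]
73 144 136
  117 100 110  96  92 102  83 101]
 [167 169 214 279 318 319 318 304 293 267 246 215 203 193 172 148 128 111
  100 128 116 125 102  94  92 101]
 [153 156 181 243 283 305 308 302 284 264 241 219 220 188 171 132 112 119
  129  95 111  99  96  93 103 107]
 [155 147 166 217 271 305 292 277 267 245 227 209 206 170 151 127 134 120
  123 117 113  89 119  79 102  95]
 [153 140 190 240 282 294 278 258 242 226 204 189 178 157 135 126 109 111
  120 115 103 113  94 115  98 116]
 [166 181 224 272 283 284 267 241 221 209 188 171 149 127 114 118 113  99
  117 107 119 118 125 112 114 113]
 [178 233 260 281 277 264 242 212 189 171 158 132 122 122 116 113 114 113
  126 116 122 117 111 135 120 111]]
```

Request:
{"method": "servo_tool", "body": {"commands": [{"slide":[0,2.7,40],"turn":0,"fingers":0},{"slide":[0,2.7,65],"turn":0,"fingers":0},{"slide":[0,2.7,65],"turn":0,"fingers":0},{"slide":[-12,2.7,65],"turn":0,"fingers":0},{"slide":[-24,2.7,65],"turn":0,"fingers":0},{"slide":[-26,2.7,65],"turn":0,"fingers":0},{"slide":[-26,2.7,65],"turn":0,"fingers":0}]}}

```text
t: 5.85
tool_pos: [0.6538, -0.0459, 0.0973]
tcp_rot: [[0.596, -0.803, -0.001], [-0.803, -0.596, 0.003], [-0.004, -0.001, -1.0]]
ft_force: [0.3, -0.0, -0.1]
grip_width: 0.0115
```

```bash
python3 - <<'E'
from h import *
np.set_printoptions(precision=4,suppress=True)
a=manip.get_image("side");b=manip.get_image("top")
cv2.imwrite("pics/s3.png",a);cv2.imwrite("pics/t3.png",b)
s=manip.state();print(s["t"],s["tool_pos"],s["ft_force"],s["grip_width"])
cv2.imwrite("pics/f.png",np.hstack([cv2.resize(a[150:270,240:340],None,fx=4,fy=4,interpolation=2),cv2.resize(b[140:210,260:330],None,fx=5.5,fy=6.857,interpolation=2)[:480]]))
E
```

```text
5.95 [ 0.6541 -0.0465  0.0968] [-0.1962 -0.5335  0.0087] 0.011102155174786495
```

View pics/f.png

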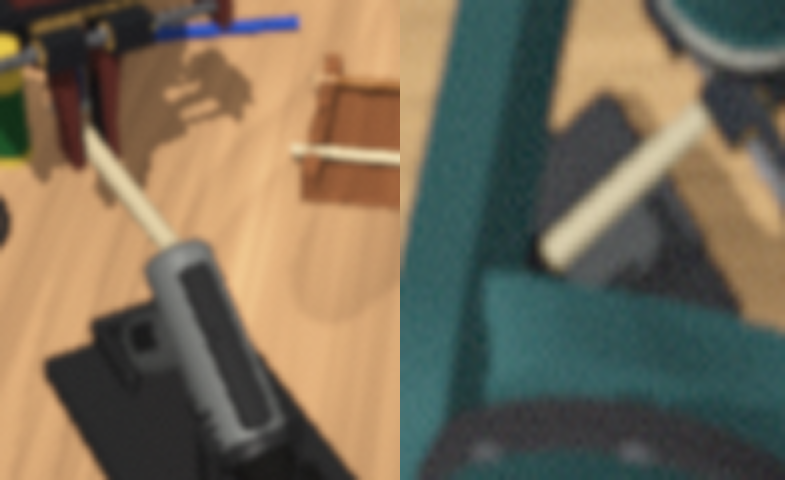

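```bash
python3 - <<'E'
from tip import *
h=np.array([-.595,.804,0]);M=np.array([.5866,.0444,.129]);n=np.array([-.804,-.595,0]);z=h*.574+[0,0,.819];ax=h*.819-np.array([0,0,.574])
print("M",proj("side",[M]),"rim top",proj("side",[M+.0195*z]),"rim L/R",proj("side",[M-.0195*n,M+.0195*n]),"axis100",proj("side",[M+.09*ax+.0195*z]))
for nm,roi in(("t3",(286,150,325,180)),("s3",(258,180,290,215))):
    r=rod(cv2.imread(f"pics/{nm}.png"),roi,0);print(nm,r)
s=manip.state();t=s["tool_pos"];R=s["tcp_rot"];q=np.array([t+R@[d,0,-.032] for d in(-.111,-.02)])
print("stick pred",q,proj("side",q),proj("top",q))
a=cv2.imread("pics/side0.png").sum(2).astype(int);print(a[206:226:2,270:302:2])
E
```

```text
M [[282.6142 212.5506]] rim top [[284.5779 209.6792]] rim L/R [[274.2741 215.4176]
 [290.8038 209.7352]] axis100 [[301.4361 249.3   ]]
t3 (array([315.3113, 155.2297]), array([286.4858, 177.135 ]), 209)
s3 (array([259.7637, 182.6188]), array([286.1579, 215.0716]), 241)
stick pred [[ 0.5881  0.0426  0.1292]
 [ 0.6422 -0.0306  0.1288]] [[282.0885 211.8902]
 [265.0075 189.8702]] [[286.999  177.2049]
 [316.3148 155.4384]]
[[478 494 506 508 485 506 525 531 487 504 532 538 533 525 526 554]
 [479 500 506 500 490 515 530 518 478 488 521 535 522 520 533 567]
 [488 506 509 495 500 515 508 456 409 387 400 472 512 524 544 580]
 [499 504 513 484 485 447 415 420 414 403 375 369 492 530 553 591]
 [502 508 503 451 365 370 427 471 446 398 350 341 468 537 566 595]
 [503 511 488 371 330 371 418 448 351 254 196 263 398 534 577 597]
 [506 513 477 353 314 358 391 323 184 167 162 187 314 493 585 594]
 [507 505 489 399 292 344 378 329 165 167 163 166 254 434 587 591]
 [511 501 502 477 309 324 367 377 234 162 170 159 209 361 562 586]
 [512 483 477 433 268 297 353 380 294 160 169 162 172 286 488 576]]
```

Request:
{"method": "servo_tool", "body": {"commands": [{"slide":[-4,1.5,0],"turn":0,"fingers":0},{"slide":[-8,1.5,0],"turn":0,"fingers":0},{"slide":[-10,1.5,0],"turn":0,"fingers":0},{"slide":[-10,1.5,0],"turn":0,"fingers":0}]}}

```text
t: 6.35
tool_pos: [0.6466, -0.039, 0.0967]
tcp_rot: [[0.595, -0.804, -0.002], [-0.804, -0.595, 0.003], [-0.004, -0.0, -1.0]]
ft_force: [-0.5, -0.2, -0.5]
grip_width: 0.0111
```

Request:
{"method": "servo_tool", "body": {"commands": [{"slide":[-2,0,0],"turn":0,"fingers":0},{"slide":[-2.4,0,-5],"turn":0,"fingers":0},{"slide":[-3,0,-10],"turn":0,"fingers":0},{"slide":[-4,0,-15],"turn":0,"fingers":0},{"slide":[-5,0,-20],"turn":0,"fingers":0},{"slide":[-5,0,-20],"turn":0,"fingers":0}]}}

```text
t: 6.95
tool_pos: [0.6444, -0.0352, 0.1179]
tcp_rot: [[0.595, -0.803, -0.0], [-0.803, -0.595, 0.003], [-0.003, -0.002, -1.0]]
ft_force: [1.2, -1.3, -0.5]
grip_width: 0.0117
```

```bash
cat > chk.py <<'E'
from tip import *
import sys
n=sys.argv[1];a=manip.get_image("side");b=manip.get_image("top")
cv2.imwrite(f"pics/s{n}.png",a);cv2.imwrite(f"pics/t{n}.png",b)
s=manip.state();t=s["tool_pos"];R=s["tcp_rot"];print(s["t"],t,s["ft_force"],s["grip_width"])
o=[]
for nm,im,roi in(("t",b,(282,140,335,182)),("s",a,(245,150,292,216))):
    r=rod(im,roi,0);o.append(r);print(nm,r)
# upper visible pair near gripper: intersect the two image-line planes for the 3D axis direction
def pl(cam,r):
    o_,v=ray(cam,[r[0],r[1]]);return np.cross(v[0],v[1])
d=np.cross(pl("top",o[0]),pl("side",o[1]));d/=np.linalg.norm(d);d*=-np.sign(d[2]);print("dir",d,"tilt",np.degrees(np.arcsin(-d[2])),"yaw",np.degrees(np.arctan2(d[1],d[0])))
E
python3 chk.py 4
```

```text
7.05 [ 0.6442 -0.0353  0.1172] [ 1.0649 -1.9693 -0.4325] 0.011545568691655675
t (array([310.51  , 158.1667]), array([283.0484, 179.5505]), 191)
s (array([262.2284, 177.7797]), array([286.23  , 215.2089]), 273)
dir [-0.5842  0.7961 -0.158 ] tilt 9.092505058668817 yaw 126.27189944418843
```

Request:
{"method": "servo_tool", "body": {"commands": [{"slide":[-1.2,0,-5],"turn":0,"fingers":0},{"slide":[-2.6,0,-10],"turn":0,"fingers":0},{"slide":[-4.2,0,-15],"turn":0,"fingers":0},{"slide":[-6,0,-20],"turn":0,"fingers":0},{"slide":[-8,0,-25],"turn":0,"fingers":0},{"slide":[-8,0,-25],"turn":0,"fingers":0}]}}

```text
t: 7.65
tool_pos: [0.6396, -0.0286, 0.1432]
tcp_rot: [[0.596, -0.803, 0.0], [-0.803, -0.596, 0.003], [-0.002, -0.002, -1.0]]
ft_force: [1.1, -0.9, -0.1]
grip_width: 0.0117
```

```bash
python3 chk.py 5
```

```text
7.75 [ 0.6394 -0.0288  0.1424] [ 0.3094 -0.2563 -0.84  ] 0.011658890637670245
t (array([307.8018, 158.4798]), array([283.0515, 179.5237]), 178)
s (array([263.1105, 170.1087]), array([285.7495, 215.4604]), 315)
dir [-0.5402  0.7403 -0.4002] tilt 23.591357249794623 yaw 126.12113968365666
```

Request:
{"method": "servo_tool", "body": {"commands": [{"slide":[-2.4,0,-5],"turn":0,"fingers":0},{"slide":[-5,0,-10],"turn":0,"fingers":0},{"slide":[-8.2,0,-15],"turn":0,"fingers":0},{"slide":[-11,0,-19.5],"turn":0,"fingers":0},{"slide":[-11,0,-19.5],"turn":0,"fingers":0}]}}

```text
t: 8.25
tool_pos: [0.6329, -0.0196, 0.1628]
tcp_rot: [[0.596, -0.803, 0.0], [-0.803, -0.596, 0.003], [-0.002, -0.002, -1.0]]
ft_force: [0.7, -0.3, 0.2]
grip_width: 0.0115
```

```bash
python3 chk.py 6
```

```text
8.35 [ 0.6329 -0.0199  0.1622] [ 0.9844  0.039  -0.9576] 0.01164725930114891
t (array([303.6165, 160.2091]), array([283.2807, 179.7258]), 148)
s (array([264.2572, 164.4029]), array([285.5987, 215.4927]), 337)
dir [-0.4806  0.643  -0.5963] tilt 36.60332296197548 yaw 126.77394976095218
```

Request:
{"method": "servo_tool", "body": {"commands": [{"slide":[-4.1,0,2.9],"turn":0,"fingers":0},{"slide":[-8.2,0,5.7],"turn":0,"fingers":0},{"slide":[-12.3,0,8.6],"turn":0,"fingers":0},{"slide":[-12.3,0,8.6],"turn":0,"fingers":0}]}}

```text
t: 8.75
tool_pos: [0.6252, -0.0096, 0.1534]
tcp_rot: [[0.596, -0.803, -0.001], [-0.803, -0.596, 0.003], [-0.003, -0.002, -1.0]]
ft_force: [0.7, 0.2, -1.0]
grip_width: 0.0115
```

```bash
python3 chk.py 7
```

```text
8.85 [ 0.625  -0.0095  0.1531] [ 0.7395 -0.1092 -1.1218] 0.011741676311817705
t (array([298.5844, 165.1308]), array([283.7941, 179.2651]), 110)
s (array([266.7585, 170.1779]), array([285.1325, 215.6739]), 299)
dir [-0.4691  0.6372 -0.6115] tilt 37.69872842688209 yaw 126.36090581961275
```

Request:
{"method": "servo_tool", "body": {"commands": [{"slide":[-4.1,0,2.9],"turn":0,"fingers":0},{"slide":[-8.2,0,5.7],"turn":0,"fingers":0},{"slide":[-12.3,0,8.6],"turn":0,"fingers":0},{"slide":[-16.4,0,11.5],"turn":0,"fingers":0},{"slide":[-20.5,0,14.3],"turn":0,"fingers":0},{"slide":[-24.6,0,17.2],"turn":0,"fingers":0},{"slide":[-24.6,0,17.2],"turn":0,"fingers":0}]}}

```text
t: 9.55
tool_pos: [0.6095, 0.0111, 0.1355]
tcp_rot: [[0.596, -0.803, -0.002], [-0.803, -0.596, 0.004], [-0.005, -0.001, -1.0]]
ft_force: [1.1, 1.2, -1.8]
grip_width: 0.0116
```

```bash
python3 chk.py 8
```

```text
9.65 [0.6097 0.0108 0.1357] [ 1.0903  1.0881 -1.3904] 0.012306487490545548
t (array([289.9679, 173.5181]), array([283.693 , 179.2104]), 42)
s (array([272.8423, 183.1137]), array([285.0531, 215.6755]), 211)
dir [-0.4472  0.6465 -0.6181] tilt 38.17831804330709 yaw 124.67029501036374
```

Request:
{"method": "servo_tool", "body": {"commands": [{"slide":[-4.1,0,2.9],"turn":0,"fingers":0},{"slide":[-8.2,0,5.7],"turn":0,"fingers":0},{"slide":[-12.3,0,8.6],"turn":0,"fingers":0},{"slide":[-12.3,0,8.6],"turn":0,"fingers":0}]}}

```text
t: 10.05
tool_pos: [0.6019, 0.0214, 0.1267]
tcp_rot: [[0.596, -0.803, -0.003], [-0.803, -0.596, 0.005], [-0.006, -0.001, -1.0]]
ft_force: [3.4, 1.2, -2.8]
grip_width: 0.0117
```

Request:
{"method": "servo_tool", "body": {"commands": [{"slide":[-2.5,0,1.7],"turn":0,"fingers":0},{"slide":[-4.9,0,3.4],"turn":0,"fingers":0},{"slide":[-4.9,0,3.4],"turn":0,"fingers":0}]}}

```text
t: 10.35
tool_pos: [0.5994, 0.0255, 0.1233]
tcp_rot: [[0.596, -0.803, -0.002], [-0.803, -0.596, 0.005], [-0.005, -0.001, -1.0]]
ft_force: [4.9, -0.5, -2.9]
grip_width: 0.0114
```

Request:
{"method": "servo_tool", "body": {"commands": [{"slide":[-1,-1,2],"turn":0,"fingers":0},{"slide":[-3,-1.5,3.5],"turn":0,"fingers":0},{"slide":[-5,-1.5,5],"turn":0,"fingers":0},{"slide":[-5,-1.5,5],"turn":0,"fingers":0}]}}

```text
t: 10.75
tool_pos: [0.5995, 0.0289, 0.1196]
tcp_rot: [[0.596, -0.803, 0.002], [-0.803, -0.596, 0.002], [-0.001, -0.003, -1.0]]
ft_force: [2.8, -6.0, 6.2]
grip_width: 0.0111
```

```bash
python3 chk.py 9
```

```text
10.85 [0.5994 0.0289 0.1197] [ 4.2644 -5.7898  5.7585] 0.011283472909465495
t (array([316.7, 156. ]), array([317.3, 156. ]), 1)
s (array([276.7249, 195.1378]), array([284.1827, 215.9692]), 119)
dir [ 0.1376 -0.7002 -0.7006] tilt 44.47637826691019 yaw -78.88472583971043
```

Request:
{"method": "servo_tool", "body": {"commands": [{"slide":[-2,0,1.4],"turn":0,"fingers":0},{"slide":[-4,0,2.8],"turn":0,"fingers":0},{"slide":[-4,0,2.8],"turn":0,"fingers":0}]}}

```text
t: 11.15
tool_pos: [0.5997, 0.0298, 0.1187]
tcp_rot: [[0.597, -0.802, 0.007], [-0.802, -0.597, -0.002], [0.006, -0.005, -1.0]]
ft_force: [4.3, -8.5, 7.5]
grip_width: 0.0117
```

```bash
python3 chk.py 10; python3 - <<'E'
from h import *
a=cv2.imread("pics/s10.png");cv2.imwrite("pics/g.png",cv2.resize(a[150:270,240:340],None,fx=5,fy=5,interpolation=2))
E
```

```text
11.25 [0.5997 0.0298 0.1188] [ 3.7417 -8.3238  7.5268] 0.011618434479152043
t (array([315.2985, 157.8195]), array([313.9607, 160.3192]), 3)
s (array([276.5006, 195.8681]), array([284.1242, 216.03  ]), 114)
dir [-0.3598  0.2931 -0.8858] tilt 62.35061245640739 yaw 140.82820367289688
```

View pics/g.png

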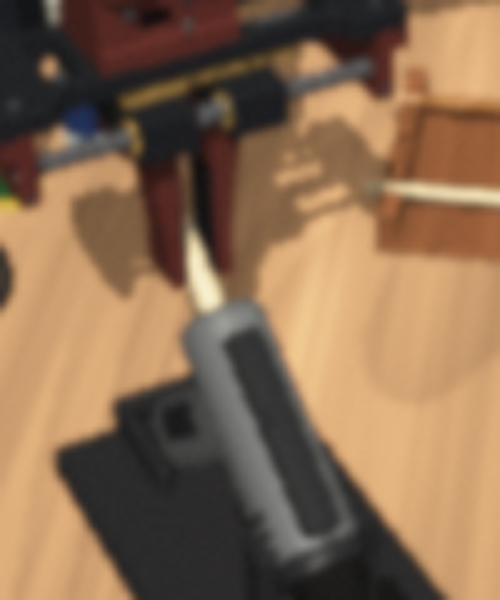

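Request:
{"method": "servo_tool", "body": {"commands": [{"slide":[0,0,0],"turn":0,"fingers":0.4},{"slide":[0,0,0],"turn":0,"fingers":0.4},{"slide":[0,0,0],"turn":0,"fingers":0.4},{"slide":[0,0,-30],"turn":0,"fingers":0.4},{"slide":[0,0,-70],"turn":0,"fingers":0.4},{"slide":[20,0,-100],"turn":0,"fingers":0.4},{"slide":[70,0,-110],"turn":0,"fingers":0.4},{"slide":[110,0,-110],"turn":0,"fingers":0.4}]}}

```text
t: 12.05
tool_pos: [0.6662, -0.0588, 0.2319]
tcp_rot: [[0.598, -0.801, 0.01], [-0.801, -0.598, -0.002], [0.008, -0.007, -1.0]]
ft_force: [0.7, 0.1, -0.5]
grip_width: 0.0349
```

```bash
python3 chk.py 11; python3 - <<'E'
from tip import *
s=manip.state();print(s["tool_pos"],s["grip_width"])
r=rod(cv2.imread("pics/s11.png"),(245,150,292,216),0);print(r)
h=np.array([-.595,.804,0]);M=np.array([.5866,.0444,.129]);ax=h*.819-np.array([0,0,.574])
print("expected tail side/top",proj("side",[M-.075*ax,M-.08*ax,M]),proj("top",[M-.075*ax,M]))
a=cv2.imread("pics/s11.png");b=cv2.imread("pics/t11.png")
cv2.imwrite("pics/i.png",np.hstack([cv2.resize(a[150:270,240:340],None,fx=4,fy=4,interpolation=2),cv2.resize(b[140:210,260:330],None,fx=5.5,fy=6.857,interpolation=2)[:480]]))
E
```

```text
12.15 [ 0.667  -0.0621  0.2292] [-0.6804 -0.7337 -0.0753] 0.03492827150237228
t (array([306.9736, 158.5193]), array([283.7639, 179.186 ]), 166)
s (array([268.9254, 180.7037]), array([285.2762, 215.6697]), 248)
dir [-0.5218  0.7065 -0.4781] tilt 28.561589363951537 yaw 126.44793557729116
[ 0.667  -0.0621  0.2292] 0.03492827150237228
(array([268.9254, 180.7037]), array([285.2762, 215.6697]), 248)
expected tail side/top [[269.4863 181.5122]
 [268.6295 179.4851]
 [282.6142 212.5506]] [[305.5761 159.7382]
 [286.2669 177.8164]]
```

View pics/i.png

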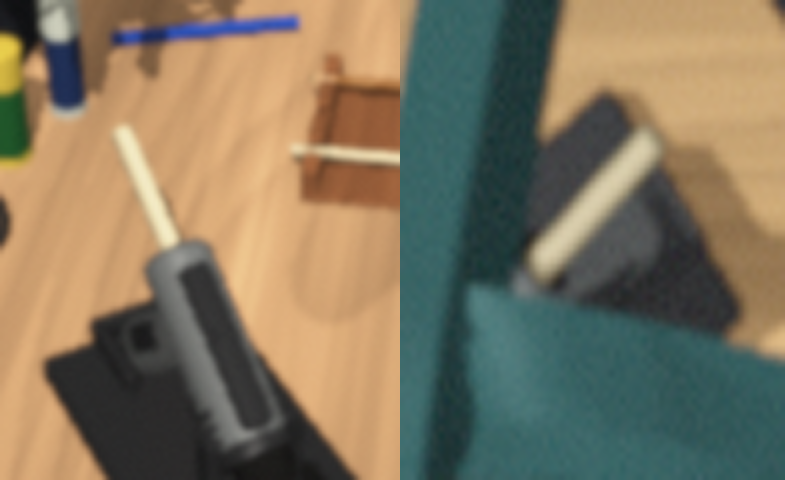

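Request:
{"method": "servo_tool", "body": {"commands": [{"slide":[-25,1.3,0],"turn":0,"fingers":0},{"slide":[-46,1.3,0],"turn":0,"fingers":0},{"slide":[-46,1.3,45],"turn":0,"fingers":0},{"slide":[-46,1.3,88],"turn":0,"fingers":0},{"slide":[-46,1.3,88],"turn":0,"fingers":0},{"slide":[-50,1.3,88],"turn":0,"fingers":0},{"slide":[-54,1.3,90],"turn":0,"fingers":0},{"slide":[-57,1.3,92],"turn":0,"fingers":0}]}}

```text
t: 12.95
tool_pos: [0.6342, -0.017, 0.1389]
tcp_rot: [[0.595, -0.804, 0.012], [-0.804, -0.595, -0.004], [0.01, -0.008, -1.0]]
ft_force: [-0.6, -0.3, 0.2]
grip_width: 0.0005
```

Request:
{"method": "servo_tool", "body": {"commands": [{"slide":[-2,0,1],"turn":0,"fingers":0},{"slide":[-3,0,1.5],"turn":0,"fingers":0}]}}

```text
t: 13.15
tool_pos: [0.634, -0.015, 0.1392]
tcp_rot: [[0.595, -0.804, 0.016], [-0.804, -0.595, -0.005], [0.013, -0.01, -1.0]]
ft_force: [2.9, -2.4, 1.6]
grip_width: 0.0005
```

Request:
{"method": "servo_tool", "body": {"commands": [{"slide":[-2.5,0,1.5],"turn":0,"fingers":0},{"slide":[-5,0,3],"turn":0,"fingers":0},{"slide":[-5,0,3],"turn":0,"fingers":0},{"slide":[-5,0,3],"turn":0,"fingers":0}]}}

```text
t: 13.55
tool_pos: [0.6355, -0.0136, 0.1388]
tcp_rot: [[0.595, -0.804, 0.025], [-0.804, -0.595, -0.009], [0.022, -0.015, -1.0]]
ft_force: [5.8, -8.2, 6.3]
grip_width: 0.0006
```

Request:
{"method": "servo_tool", "body": {"commands": [{"slide":[15,0,0],"turn":0,"fingers":0},{"slide":[35,0,-15],"turn":0,"fingers":0},{"slide":[35,0,-60],"turn":0,"fingers":0},{"slide":[35,0,-100],"turn":0,"fingers":0},{"slide":[0,-10,-120],"turn":0,"fingers":0},{"slide":[-50,-20,-120],"turn":0,"fingers":0},{"slide":[-100,-33,-120],"turn":0,"fingers":0},{"slide":[-150,-33,-120],"turn":0,"fingers":0}]}}

```text
t: 14.35
tool_pos: [0.5712, 0.1272, 0.2559]
tcp_rot: [[0.594, -0.804, 0.025], [-0.804, -0.594, -0.008], [0.021, -0.016, -1.0]]
ft_force: [0.3, 0.2, 0.2]
grip_width: 0.0005
```

Request:
{"method": "servo_tool", "body": {"commands": [{"slide":[-40,1,0],"turn":0,"fingers":0},{"slide":[-78,0,0],"turn":0,"fingers":0},{"slide":[-78,0,0],"turn":0,"fingers":0},{"slide":[-79,1,45],"turn":0,"fingers":0},{"slide":[-80,1,90],"turn":0,"fingers":0},{"slide":[-81,2,135],"turn":0,"fingers":0},{"slide":[-82,3,180],"turn":0,"fingers":0},{"slide":[-82.5,3,205],"turn":0,"fingers":0}]}}

```text
t: 15.15
tool_pos: [0.523, 0.1887, 0.0455]
tcp_rot: [[0.594, -0.805, 0.02], [-0.805, -0.594, -0.009], [0.019, -0.011, -1.0]]
ft_force: [-0.2, 0.3, -0.6]
grip_width: 0.0003
```

```bash
python3 - <<'E'
from h import *
a=manip.get_image("side");s=manip.state();print(s["t"],s["tool_pos"],s["ft_force"])
t=s["tool_pos"];print(proj("side",[t+[0,0,.019]]))
cv2.imwrite("pics/s12.png",a);cv2.imwrite("pics/j.png",cv2.resize(a[230:330,240:350],None,fx=6,fy=6,interpolation=2))
E
```

```text
15.2 [0.52127983 0.18827246 0.04288559] [ 0.08311874 -0.54653135 -2.10203946]
[[303.33686913 289.20256536]]
```

View pics/j.png

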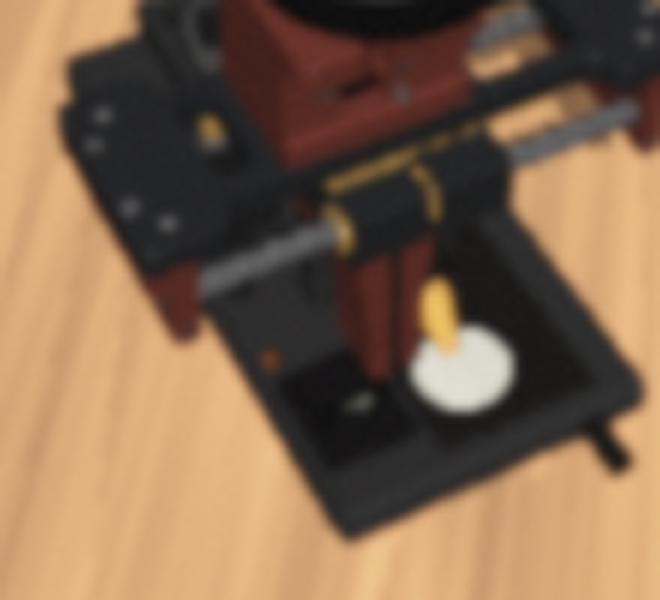

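```bash
python3 - <<'E'
from h import *
np.set_printoptions(precision=4,suppress=True)
s=manip.state();t=s["tool_pos"];print(t,s["ft_force"],s["tcp_rot"])
m=plane("side",[[299.7,297.2]],.032)[0];print("mark side",m)
a=plane("top",[[215+80/3.6,140+230/3.6]],.032)[0];print("mark top",a)
b=cv2.imread("pics/top0.png")[196:212,228:246].sum(2).astype(int);print(b)
c=plane("side",[[240+280/6,230+375/6],[240+385/6,230+350/6],[240+430/6,230+430/6],[240+335/6,230+465/6]],.022);print("housing corners",c,c.mean(0))
x=np.array([.595,-.804]);print("mark->tool along x,y",(m[:2]-t[:2])@x,(m[:2]-t[:2])@[-.804,-.595])
E
```

```text
[0.5213 0.1883 0.0429] [ 0.0831 -0.5465 -2.102 ] [[ 0.5934 -0.8047  0.0158]
 [-0.8047 -0.5936 -0.0099]
 [ 0.0174 -0.0068 -0.9998]]
mark side [0.5295 0.1851 0.032 ]
mark top [0.531  0.1852 0.032 ]
[[424 428 424 424 428 417 413 370 322 245 186 134 102  98  81  88  60  86]
 [425 424 412 415 407 387 369 305 226 157 114 102 103  98  92  58  79  86]
 [407 406 405 401 369 324 265 208 139 108  97  98 104  94  97  91  65  74]
 [399 398 394 361 299 226 165 123  84  83  68  87 100 100 110  96  83  61]
 [383 368 335 281 202 152 100  55  79  70  63  95  87  85  92  94  90  95]
 [353 305 245 188 147  79  82 102 102  89  63  89  91 102 103  89  94 106]
 [291 236 179 124 107  69 110 143 178 159  97  70  72 105 113  85  92  96]
 [220 179 167 152 118  99 105 159 217 213 147 105  72  92  97  91  89  88]
 [175 156 154 151 139 126 131 152 197 214 205 132  70  77  95  88  91  71]
 [167 167 168 175 154 136 116 104 129 177 194 130  84  64  41  92  78 101]
 [173 161 160 179 170 151 128 104 100 129 132  96  68  53  68  78  85 115]
 [207 171 170 174 171 165 153 127  99  93  92  69  63  58  68  75 102 125]
 [269 190 167 171 182 162 172 149 121  77  78  77  67  99  98 109 109 120]
 [329 247 183 168 165 173 177 152 139 112  88 101 110  87 128 139 175 247]
 [385 320 226 175 170 182 172 156 144 138 114 115 131 148 148 213 303 394]
 [413 367 262 192 163 170 165 164 176 149 123 111 125 134 218 325 426 475]]
housing corners [[0.5592 0.169  0.022 ]
 [0.5253 0.1538 0.022 ]
 [0.5054 0.1852 0.022 ]
 [0.5346 0.2031 0.022 ]] [0.5311 0.1778 0.022 ]
mark->tool along x,y 0.007486779982271108 -0.004701342040988515
```

Request:
{"method": "servo_tool", "body": {"commands": [{"slide":[1,-4.5,0],"turn":0,"fingers":0},{"slide":[1,-4.5,10],"turn":0,"fingers":0},{"slide":[1,-4.5,18],"turn":0,"fingers":0},{"slide":[1,-4.5,22],"turn":0,"fingers":0},{"slide":[1,-4.5,24],"turn":0,"fingers":0},{"slide":[1,-4.5,24],"turn":0,"fingers":0}]}}

```text
t: 15.8
tool_pos: [0.526, 0.19, 0.0192]
tcp_rot: [[0.594, -0.805, 0.016], [-0.805, -0.594, -0.01], [0.018, -0.007, -1.0]]
ft_force: [0.8, -0.1, 0.3]
grip_width: 0.0002
```

Request:
{"method": "servo_tool", "body": {"commands": [{"slide":[0,0,2],"turn":0,"fingers":0},{"slide":[0,0,4],"turn":0,"fingers":0},{"slide":[0,0,4],"turn":0,"fingers":0}]}}

```text
t: 16.1
tool_pos: [0.5259, 0.19, 0.0151]
tcp_rot: [[0.594, -0.805, 0.016], [-0.805, -0.594, -0.01], [0.017, -0.007, -1.0]]
ft_force: [-0.4, 0.0, -0.9]
grip_width: 0.0006
```

Request:
{"method": "servo_tool", "body": {"commands": [{"slide":[0,0,2],"turn":0,"fingers":0},{"slide":[0,0,3],"turn":0,"fingers":0},{"slide":[0,0,3],"turn":0,"fingers":0}]}}

```text
t: 16.4
tool_pos: [0.526, 0.19, 0.0121]
tcp_rot: [[0.594, -0.805, 0.016], [-0.805, -0.594, -0.01], [0.017, -0.007, -1.0]]
ft_force: [0.3, 0.5, 1.6]
grip_width: 0.0005
```

Request:
{"method": "servo_tool", "body": {"commands": [{"slide":[0,0,2],"turn":0,"fingers":0},{"slide":[0,0,3],"turn":0,"fingers":0},{"slide":[0,0,3],"turn":0,"fingers":0}]}}

```text
t: 16.7
tool_pos: [0.5259, 0.1901, 0.009]
tcp_rot: [[0.594, -0.805, 0.016], [-0.805, -0.594, -0.01], [0.017, -0.007, -1.0]]
ft_force: [-0.2, 0.9, 1.5]
grip_width: 0.0006
```

Request:
{"method": "servo_tool", "body": {"commands": [{"slide":[0,0,2],"turn":0,"fingers":0},{"slide":[0,0,3],"turn":0,"fingers":0},{"slide":[0,0,3],"turn":0,"fingers":0}]}}

```text
t: 17.0
tool_pos: [0.5258, 0.1902, 0.0062]
tcp_rot: [[0.594, -0.805, 0.016], [-0.805, -0.594, -0.009], [0.017, -0.007, -1.0]]
ft_force: [-2.8, 2.7, 6.5]
grip_width: 0.0006
```

Request:
{"method": "servo_tool", "body": {"commands": [{"slide":[0,0,2],"turn":0,"fingers":0},{"slide":[0,0,2],"turn":0,"fingers":0}]}}

```text
t: 17.2
tool_pos: [0.5259, 0.1903, 0.0058]
tcp_rot: [[0.594, -0.805, 0.016], [-0.804, -0.594, -0.009], [0.017, -0.007, -1.0]]
ft_force: [-4.7, 0.5, 22.3]
grip_width: 0.0005
```

Request:
{"method": "servo_tool", "body": {"commands": [{"slide":[0,0,-20],"turn":0,"fingers":0},{"slide":[0,0,-60],"turn":0,"fingers":0},{"slide":[0,0,-110],"turn":0,"fingers":0},{"slide":[0,0,-160],"turn":0,"fingers":0},{"slide":[0,0,-210],"turn":0,"fingers":0},{"slide":[0,60,-230],"turn":0,"fingers":0},{"slide":[0,110,-240],"turn":0,"fingers":0},{"slide":[0,150,-240],"turn":0,"fingers":0}]}}

```text
t: 18.0
tool_pos: [0.4045, 0.1047, 0.2456]
tcp_rot: [[0.594, -0.804, 0.02], [-0.804, -0.595, -0.01], [0.02, -0.01, -1.0]]
ft_force: [-0.2, -0.7, -0.4]
grip_width: 0.0005
```

Request:
{"method": "servo_tool", "body": {"commands": [{"slide":[0,50,0],"turn":0,"fingers":0},{"slide":[0,100,0],"turn":0,"fingers":0},{"slide":[0,100,0],"turn":0,"fingers":0}]}}

```text
t: 18.3
tool_pos: [0.3184, 0.0429, 0.2436]
tcp_rot: [[0.592, -0.806, 0.016], [-0.806, -0.592, -0.012], [0.019, -0.006, -1.0]]
ft_force: [0.0, -0.4, 0.0]
grip_width: 0.0002
```

```bash
python3 - <<'E'
from tip import *
a=manip.get_image("side");b=manip.get_image("top");s=manip.state();print(s["t"],s["tool_pos"],s["ft_force"])
cv2.imwrite("pics/s13.png",a);cv2.imwrite("pics/t13.png",b)
print(rod(a,(245,150,292,216),0))
old=cv2.imread("pics/side0.png")
f=lambda i:cv2.resize(i[270:315,265:320],(385,240),interpolation=2)
cv2.imwrite("pics/k.png",np.hstack([cv2.resize(a[140:320,220:380],(427,480),interpolation=2),np.vstack([f(old),f(a)])[:, :370]]))
E
```

```text
18.4 [0.3239 0.0445 0.2448] [ 0.8782  0.2586 -0.6095]
(array([268.5195, 180.8876]), array([284.3797, 216.0598]), 238)
```

View pics/k.png

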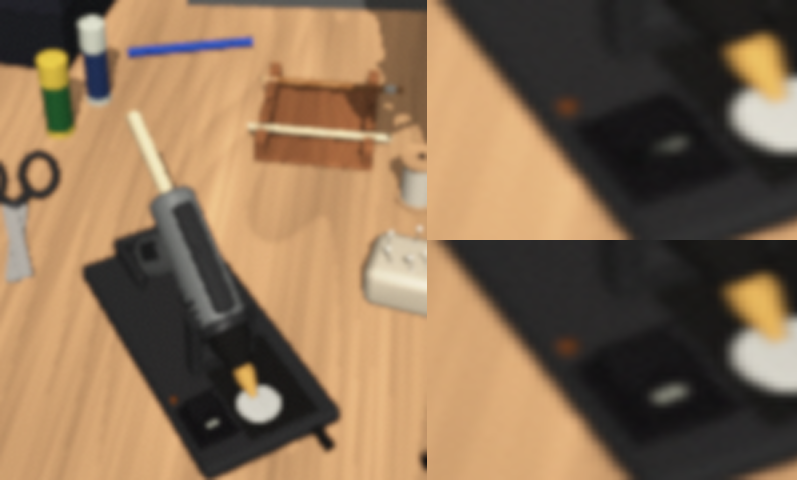

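```bash
python3 - <<'E'
from h import *
def c(f,r):
    x0,y0,x1,y1=r;g=cv2.imread(f).sum(2).astype(float)[y0:y1,x0:x1];g=np.clip(g-np.median(g)-35,0,None);ys,xs=np.mgrid[y0:y1,x0:x1];return (g*xs).sum()/g.sum(),(g*ys).sum()/g.sum()
for v,r in(("side",(295,291,306,303)),("top",(234,201,240,207))):
    print(v,c(f"pics/{v}0.png",r),c(f"pics/{v[0]}13.png",r))
h=np.array([-.595,.804,0]);P=np.array([.5361,.1759,.027])
for d in(.007,.009,.013):
    for th in(.42,.1,0): print(d,th,proj("side",[P+h*d*np.cos(th)+[0,0,d*np.sin(th)]]))
E
```

```text
side (np.float64(299.7540173053152), np.float64(296.6266996291718)) (np.float64(299.17126213592235), np.float64(298.36233009708735))
top (np.float64(236.89752650176678), np.float64(203.69257950530036)) (np.float64(236.83669141039238), np.float64(203.74973488865322))
0.007 0.42 [[298.65808593 296.124941  ]]
0.007 0.1 [[298.81313619 297.00847661]]
0.007 0 [[298.82860631 297.24125176]]
0.009 0.42 [[299.07070398 296.51058423]]
0.009 0.1 [[299.26978949 297.64807504]]
0.009 0 [[299.28940688 297.94743668]]
0.013 0.42 [[299.90152125 297.28704306]]
0.013 0.1 [[300.18830599 298.93447692]]
0.013 0 [[300.21584471 299.36711053]]
```

```bash
python3 -c "
from cell import manip
print(manip.sign_off(),manip.state()['t'])"
```

```text
the job is handed in; nothing more can be done
the job is handed in; nothing more can be done
```

The thick glue stick is in the gun and the station is switched on. I handed the job in at about 18.5 s of the 51 s allowed; the interface gives no verdict, so success is unconfirmed.

- **Grasp:** The first grasp closed on nothing. The fingertips turned out to be about 19 mm higher than the reported TCP. I opened the fingers, went lower and gripped the stick on the second try.
- **Stick:** I hooked its tip in the gun's mouth and raised the gripper to tilt it to about 36°. I then slid it in until it stopped, let go, and pushed its tail with closed fingers. At about 12 N it moved no further. In the last picture the tail is where a fully inserted stick should be, to within a few millimetres, which is about as close as my mouth estimate.
- **Rocker:** I pressed the marked end down about 6 mm, to a hard stop at 22 N. Afterwards the white mark sat 1.7 px lower in the side view. A full press should shift it 1.4 to 2.1 px, so this agrees with fully on.
- **Bystanders:** The thin stick, pencil, spool, pin cushion, tubes and scissors look undisturbed in the last side view, where I did not measure them. The ruler is outside that crop and I did not check it.
- **At hand-in:** The arm was clear of everything.

One disagreement: during insertion, my stick and mouth estimates differed by several millimetres in height and along the axis. The funnel guided the stick in anyway.

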